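Load the signal generator's push-push tray

TASK

Fit the yellow cartridge into the bench signal generator: push the closed tray front in and let it go so that the tray springs out, then move the yellow cartridge from the blue rack into the tray, lying flat with its brass contacts towards the generator. Push the tray fully home, let go, and make sure that it has stayed latched by itself. Put the cartridge down rather than dropping or tipping it over, and leave the other two cartridges and everything else on the bench where they are.

Things in the scene. Friction and masses are not known exactly. Their poses are not given: they have to be found in the camera images.
- generator: Fixed beige bench instrument, 240 deep (x) x 260 wide (y) x 88 high; origin at the centre of its underside, on the bench. Its -x side is the front, facing the robot; the front face is 120 mm from the origin. A tray slides out of the middle of the front (towards -x); behind it is a bay under a clear window, its mouth 64 wide, from 10 to 64 mm above the bench. Nothing stands on it.
- tray (a joint): Tray slide, m: 0 latched shut (start), +0.090 fully out, -0.008 at its inner stop. Spring pushes out, 3.5 N shut, 1.8 N out; damping 22 N per m/s. Push-push: pushed to the stop (about 6 N when slow) and let go, a shut tray glides fully out in about 1 s, and an open one catches at 0. Stopping over 3 mm short of it does not work the latch; another full push frees it again.
- tray_front (a point): Centre of the outer face of the grey tray front, 34 mm above the bench; moves with the tray; axes as the generator's (+x points into it). The front is a plate 96 wide, 10 thick, from 8 to 60 mm above the bench. Latched, its face stands 20 mm proud of the generator's front face, so 140 mm from the generator's origin.
- tray_seat (a point): Centre of the tray floor's upper side, 16 mm above the bench, 44 mm behind the tray's outer face; moves with it; axes as the generator's. Pocket 68 long (x) between the tray front and a back wall 33 high, 50 wide (y) between side lips 4 high and 3 thick: finger room only at the two y sides, across the cartridge's 42 mm. Fully out, it is 66 mm in front of the generator's face.
- cartridge: The cartridge to load: loose block 60 long (x) x 42 wide (y) x 34 high, about 0.16 kg, with a yellow middle, a black end at -x and bare aluminium with brass contact strips at +x. Origin at the centre of its underside; z up. It lies in the rack.
- cartridge_contacts (a point): Middle of the cartridge's end face that carries the brass contacts: 30 mm along +x from its centre line, 17 mm above its underside.
- rack: Fixed blue rack, 54 long (x), 176 wide (y), 44 high; origin under its centre, on the bench. Three channels along x, open at both ends, at y = -56, 0, +56 mm, each 48 wide between walls 8 thick that rise 2 mm above the cartridges; floor at 8 mm. A cartridge lies lengthwise in each, contacts to +x, ends 3 mm out, so it can be gripped only by its ends, across its 60 mm.
- spare_blue: Cartridge of the same shape with a blue middle, in the rack; to be left there. Origin at the centre of its underside.
- spare_white: Cartridge of the same shape with a white middle, in the rack; to be left there. Origin at the centre of its underside.
- multimeter: Loose yellow and black hand multimeter, 160 x 78 x 36, lying on the bench; origin under its centre. Leave it alone.
- screwdriver: Loose screwdriver with a red handle, 180 long, lying on the bench. Leave it alone.
- mug: Loose blue mug, 80 across, 90 high; origin under its centre. Leave it alone.
- valve: Loose glass radio valve with a black base, 35 across, 92 high, standing; origin under its centre. Leave it alone.
- parts_bin: Loose blue divided parts bin, 100 x 140 x 45; origin under its centre. Leave it alone.
There are look-alikes about, which are no part of the job. What is shaped like the cartridge but red is not meant.

How it is judged:
On the way, in this order (a step that is already met when the one before it is completed fails the run):
1. the tray has sprung out (more than 80 mm) (value of joint tray above 0.08 m), for 0.2 s.
2. the yellow cartridge lies in the open tray, contacts towards the generator, released (value of joint tray above 0.07 m and x of cartridge in the frame of tray_seat between -0.007 and 0.007 m and y of cartridge in the frame of tray_seat between -0.007 and 0.007 m and z of cartridge in the frame of tray_seat between -0.004 and 0.004 m and angle between cartridge's own z axis and vertical below 0.1 rad and x of cartridge_contacts in the frame of tray_seat above 0.02 m and contact force between the fingers and cartridge below 0.05 N), for 0.3 s.
3. the tray is in, latched and stays so for a second with the robot off it (value of joint tray between -0.003 and 0.003 m and contact force between each of the arm, the fingers and generator below 0.05 N), for 1 s.
At the end, for the whole second after the job is handed in: Tray latched (within 3 mm of 0) and still, robot off it; yellow cartridge flat in it (within 7 mm of the seat centre in x and y, 4 mm in height, tilt under 0.1 rad), contacts inward; other cartridges within 20 mm and other loose things within 30 mm of their starts (all of step 3 and velocity of joint tray between -0.005 and 0.005 m/s and x of cartridge in the frame of tray_seat between -0.007 and 0.007 m and y of cartridge in the frame of tray_seat between -0.007 and 0.007 m and z of cartridge in the frame of tray_seat between -0.004 and 0.004 m and angle between cartridge's own z axis and vertical below 0.1 rad and x of cartridge_contacts in the frame of tray_seat above 0.02 m and linear speed of cartridge below 0.02 m/s and contact force between the fingers and cartridge below 0.05 N and distance of each of multimeter, screwdriver, mug, valve, parts_bin from where it was at the start of the episode below 0.03 m and distance of each of spare_blue, spare_white from where it was at the start of the episode below 0.02 m); the robot touches nothing.
It fails at once if one of the other cartridges moved more than 20 mm, or another loose thing more than 30 mm (distance of any of multimeter, screwdriver, mug, valve, parts_bin from where it was at the start of the episode above 0.03 m or distance of any of spare_blue, spare_white from where it was at the start of the episode above 0.02 m).
It fails at once if the yellow cartridge dropped or thrown (faster than 0.6 m/s while out of the fingers) (linear speed of cartridge above 0.6 m/s and contact force between the fingers and cartridge below 0.05 N).
It fails at once if the yellow cartridge tipped over (more than 0.7 rad) (angle between cartridge's own z axis and vertical above 0.7 rad).
It also fails if it takes over 72 s, if anything falls off the work surface, if the arm or the gripper's body presses on something with over 40 N, if the wrist force passes 120 N, or if a joint passes its speed limit or range.

ROBOT

A 6-joint arm with a two-finger parallel gripper is mounted at the origin on the work surface. World frame = base frame: x ahead of the robot, y to its left, z up, the work surface at z = 0. Lengths are in m, angles in rad, forces in N, time in s.
With the tool pointing down it reaches from about 0.25 to 0.725 m from the base axis. Payload 4 kg.
Tool frame: the origin (TCP) lies midway between the tips of the shut fingers; the grasp point (between the pads) lies behind it (r.grasp_offset is the z of the grasp point in the tool frame, in m); z points along the fingers, y is the line along which they close (so a half turn about z gives the same grasp; the last joint's range is limited). The gripper opens to 85 mm and grips with 20 to 120 N. Pads are 22 mm wide; open, the fingers measure 114 mm over their backs; the gripper's body (76 mm by 85 mm) begins 54 mm behind the grasp point. The pads swing forward as they close: fully open they stand 13 mm farther back than shut.
Start: joints at [1.277, 0.241, 0.005, 1.335, 0, 1.571], TCP at [0.145, 0.479, 0.231] pointing down, gripper open.
Joint ranges: [-2.72, 2.72], [-1.05, 1.87], [-1.09, 1.28], [-1.99, 2.15], [-1.42, 1.44], [-3.14, 3.14]. Speed limits (rad/s): [2.79, 2.79, 3.14, 3.14, 3.14, 3.14].

INTERFACE

Orientations are given as a rotation vector (axis times angle).
In Python, from rig import r gives the robot as it stands. The module is installed in compiled form; this text tells all that it offers.
- The arm moves only by the tool carry_out, never from a script. Its argument "rows" is a list of rows, each an object of numbers: "tx", "ty", "tz": the shift along the tool's x, y, z in mm; "rx", "ry", "rz": the turn, a rotation vector about the tool's x, y, z in degrees. A call has 1 to 8 rows; each row shifts and turns the commanded pose from where the row before left it, along the tool's axes as they then stand; what a row does not reach is not made up. A row lasts 1/8 s, in which the tool goes at most 62.5 mm and 10.7 degrees, less where a joint would pass 70% of its speed; a pose out of reach is approached as far as the arm can. A call is refused whole if a number of a shift passes 62.5 or a number of a turn 10.7, either way. A call with a gripper value outside its range is refused whole. "hand" is the closure in counts, from 0 (fully open) to 255 (shut), set as the call begins (left out, the last holds). The fingers move at their own pace and stop on an object; the grip force is fixed at half the most. Time passes only in rows, so rows that do not move let the fingers close. It gives the time, the measured TCP pose, the force, the opening and the grip force at its end, in the units of the state.
- r.read_state(): the state, without advancing time (a new reading comes with each control period).
- r.get_image(name): name is "side" or "top" or "wrist"; returns a dict with "image" (384x512x3 uint8, blue, green, red), "fx", "fy", "cx", "cy" (pixels), "view" (4x4, takes a point from world to camera coordinates); the wrist camera has in their place "mount" (4x4, takes a point from camera to tool coordinates, whose origin is the TCP and whose axes are the flange's). Camera axes: x right, y down, z forward; pixel columns grow to the right and rows downward; lengths in m; the calibration is good to about 2 mm. A picture is of the moment at which its call begins: read the wrist's pose just before it. There is no depth.
- r.hand_in(): hands the job in; it is judged then, once.
Trained networks look in the newest picture that a camera, given by its name, has taken for a name from the list of things; names that differ only in an ending like _2 or _b are one class to them, and where a whole thing is asked for, a point or a joint stands for the part that bears it (a point fixed in the world has none). Each returns a list of dicts, best first, with "conf" (0 to 1); they miss things now and then, are a little off and sometimes report something else, mostly with a low value. They report only what shows in the picture. A call takes as long as a camera call. They do not tell look-alikes from the thing itself.
- r.search_frame(camera, thing): "at" ([row, column] as shares, 0 to 1, of the picture: columns of its width, rows of its height, amid what is visible of it).
- r.tip_of(camera, thing): "at" ([row, column] as shares, 0 to 1, of the picture: columns of its width, rows of its height: a listed point, or the origin of a listed thing).
The state is a dict: "time_s": time; "joints": joint angles; "dq": joint speeds; "joint_efforts": joint torques, N m; "position": TCP position; "tool_rot": TCP orientation; "ft_force": force on the tool from outside, world axes, zero at the start; "wrist_torque": the same for the moment, N m; "grip_width": finger opening in m; "finger_force": force on a finger pad.
Only numpy, scipy, OpenCV 4.12 (cv2) and the standard library are available. Lean on these libraries where they do the work, as an engineer would, in place of code of your own. Each camera call takes 0.05 s, during which the arm holds its last target. There are 200 camera calls.

## Working session

There is one attempt and no reset: what is moved stays moved. The work goes in short steps, Python scripts to look and compute and a tool call to move; the robot and the scene stay as the last step left them, time stands still between calls to the robot, and variables do not carry over. Pictures are saved under pics/ and viewed, at most 10 in all, crops included, and the job is handed in when it is done.

Besides the shell and the picture viewer there is one more tool, called after ">>>" as name(argument=value, ...), one argument or row to a line, values as JSON. carry_out: Moves the arm, as the interface text tells. Its arguments: {"type":"object","properties":{"rows":{"type":"array"},"hand":{"type":"number"}},"required":["rows"]}

```bash
mkdir -p pics; cat > h.py <<'E'
import numpy as np, cv2
from scipy.spatial.transform import Rotation as R
from rig import r
def cam(n):
    s=r.read_state(); d=r.get_image(n)
    if 'view' in d: W=np.linalg.inv(np.array(d['view']))
    else:
        T=np.eye(4);T[:3,:3]=R.from_rotvec(s['tool_rot']).as_matrix();T[:3,3]=s['position'];W=T@np.array(d['mount'])
    return d,W
def px2w(d,W,u,v,z):
    a=W[:3,:3]@np.array([(u-d['cx'])/d['fx'],(v-d['cy'])/d['fy'],1]);o=W[:3,3]
    return o+a*(z-o[2])/a[2]
def w2px(d,W,p):
    c=np.linalg.inv(W)@np.append(p,1);return d['fx']*c[0]/c[2]+d['cx'],d['fy']*c[1]/c[2]+d['cy']
E
python3 - <<'E'
from h import *
s=r.read_state();print(s,r.grasp_offset)
ims=[]
Z=dict(generator=.0,tray_front=.034,cartridge=.008,cartridge_contacts=.025,rack=0,spare_blue=.008,spare_white=.008,multimeter=0,mug=0,valve=0)
for n in['top','side']:
    d,W=cam(n);cv2.imwrite(f'pics/{n}0.png',d['image']);print(n,W[:3,3].round(3),d['fx'])
    for t,z in Z.items():
        for q in r.tip_of(n,t)[:2]:
            v,u=q['at'][0]*384,q['at'][1]*512
            print(t,round(q['conf'],2),round(u),round(v),px2w(d,W,u,v,z).round(3))
E
```

```text
{'time_s': 0.0, 'joints': array([1.27699528e+00, 2.41409114e-01, 3.69534441e-03, 1.33523455e+00,
       5.32551013e-05, 1.57084284e+00]), 'dq': array([-8.60563441e-04, -9.07864949e-04, -1.73253965e-04,  2.89562320e-04,
        3.95678003e-04, -1.81788073e-05]), 'joint_efforts': array([-1.21614779e-03, -3.72319865e+01,  2.52407777e+01,  1.71869964e-02,
       -6.72892065e-05, -1.48847846e-06]), 'position': array([0.14458948, 0.47794747, 0.2304039 ]), 'tool_rot': array([-0.45986184, -3.10738003,  0.00333131]), 'ft_force': array([-0.29731917,  0.80114335,  0.45675544]), 'wrist_torque': array([0.02087995, 0.02752095, 0.05198997]), 'finger_force': 0.0, 'grip_width': 0.08531911654353538} -0.0187
top [0.325 0.051 1.265] 405.0498990090568
generator 0.87 312 125 [ 0.741 -0.17   0.   ]
tray_front 0.74 308 168 [ 0.591 -0.145  0.034]
cartridge 0.75 249 179 [0.565 0.04  0.008]
cartridge 0.64 217 189 [0.533 0.14  0.008]
cartridge_contacts 0.8 257 178 [0.563 0.013 0.025]
cartridge_contacts 0.8 209 218 [0.441 0.164 0.025]
spare_blue 0.54 201 188 [0.539 0.19  0.008]
spare_white 0.79 180 183 [0.554 0.
[... 189 characters left out ...]
 256 [ 0.32  -0.318  0.   ]
side [ 0.36  -1.228  1.029] 420.19870392769684
generator 0.74 321 237 [ 0.731 -0.168  0.   ]
generator 0.22 258 179 [0.544 0.2   0.   ]
tray_front 0.58 280 227 [ 0.586 -0.14   0.034]
cartridge 0.68 224 183 [0.402 0.176 0.008]
cartridge 0.58 267 202 [0.563 0.033 0.008]
cartridge_contacts 0.72 268 206 [ 0.559 -0.008  0.025]
cartridge_contacts 0.69 234 181 [0.443 0.16  0.025]
rack 0.73 256 179 [0.538 0.201 0.   ]
spare_blue 0.52 257 177 [0.542 0.203 0.008]
spare_white 0.52 254 169 [0.536 0.268 0.008]
multimeter 0.91 254 314 [ 0.457 -0.472  0.   ]
multimeter 0.64 259 146 [0.58  0.467 0.   ]
mug 0.71 259 151 [0.576 0.42  0.   ]
valve 0.53 205 285 [ 0.317 -0.349  0.   ]
```

View pics/top0.png

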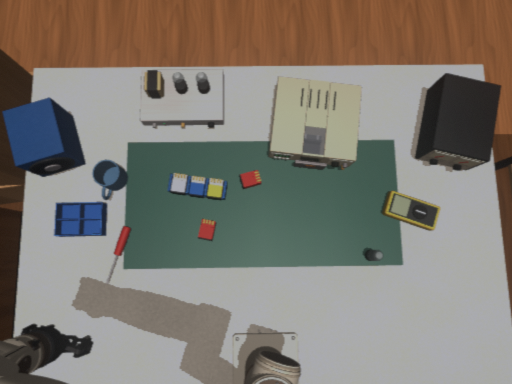

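View pics/side0.png

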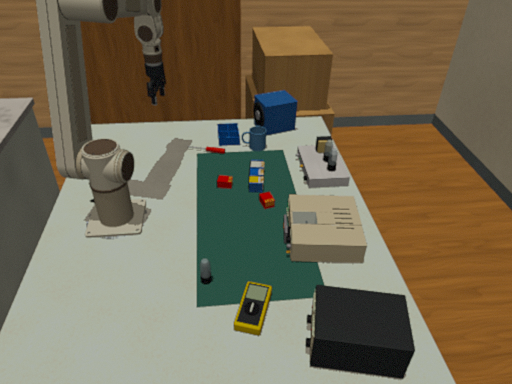

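The top view shows the rack with white (180,183), blue (198,186) and yellow (215,188), contacts towards the generator (up). Red decoys are at (250,179) and (207,229), and the generator is at (316,122) with its tray front at about (311,163). The side view agrees with this: generator at (325,228), rack at (257,176).

```bash
cat >> h.py <<'E'
def go(x,y,z,deg=None):
    "total tool-axis shift (mm) and turn to reach a tool-down pose whose tool y is at deg in world"
    s=r.read_state();M=R.from_rotvec(s['tool_rot']);p=np.array([x,y,z])-s['position']
    cur=np.degrees(np.arctan2(M.as_matrix()[1,1],M.as_matrix()[0,1]))
    out=dict(pos=s['position'].round(4),ydeg=round(cur,2),shift_before_turn=(M.inv().apply(p)*1000).round(1))
    if deg is not None:
        d=(deg-cur+90)%180-90
        a=np.radians(cur+d);G=R.from_matrix(np.array([[-np.sin(a),np.cos(a),0],[np.cos(a),np.sin(a),0],[0,0,-1]]).T) if 0 else None
        yv=np.array([np.cos(a),np.sin(a),0]);zv=np.array([0,0,-1.]);xv=np.cross(yv,zv)
        G=R.from_matrix(np.array([xv,yv,zv]).T)
        out['turn']=np.degrees((M.inv()*G).as_rotvec()).round(2);out['shift_after_turn']=(G.inv().apply(p)*1000).round(1)
    print(out)
E
python3 - <<'E'
from h import *
go(.46,.13,.25,82)
d=r.get_image('wrist');print(np.array(d['mount']).round(3),d['fx'],d['cx'],d['cy'])
E
```

```text
{'pos': array([0.1448, 0.4786, 0.2313]), 'ydeg': np.float64(73.17), 'shift_before_turn': array([-402.6, -242.4,  -18.7]), 'turn': array([-0.  ,  0.  , -8.83]), 'shift_after_turn': array([-360.6, -301.3,  -18.7])}
[[-0.001 -0.949 -0.317  0.081]
 [ 1.    -0.001 -0.    -0.001]
 [-0.    -0.317  0.949 -0.141]
 [ 0.     0.     0.     1.   ]] 302.02283575440987 253.7132512737285 190.25985485902655
```

>>> carry_out(
  rows=[
    {"tx": -50, "ty": -30, "tz": -2},
    {"tx": -50, "ty": -30, "tz": -2},
    {"tx": -50, "ty": -30, "tz": -2},
    {"tx": -50, "ty": -30, "tz": -2},
    {"tx": -50, "ty": -30, "tz": -2},
    {"tx": -50, "ty": -30, "tz": -2},
    {"tx": -50, "ty": -30, "tz": -2},
    {"tx": -50, "ty": -30, "tz": -2, "rz": -8.8},
  ],
)

```text
$.rows[0]: bad value
```

>>> carry_out(
  rows=[
    {"tz": 0},
  ],
)

```text
$.rows[0]: bad value
```

```bash
python3 - <<'E'
from h import *
d,W=cam('wrist');cv2.imwrite('pics/w1.png',d['image'])
go(.46,.13,.25,82)
for t,z in dict(cartridge=.008,cartridge_contacts=.025,rack=0,spare_blue=.008,spare_white=.008).items():
    for q in r.tip_of('wrist',t)[:3]:
        v,u=q['at'][0]*384,q['at'][1]*512
        print(t,round(q['conf'],2),round(u),round(v),px2w(d,W,u,v,z).round(4))
E
```

```text
{'pos': array([0.1448, 0.4786, 0.2313]), 'ydeg': np.float64(73.17), 'shift_before_turn': array([-402.6, -242.4,  -18.7]), 'turn': array([-0.  , -0.  , -8.83]), 'shift_after_turn': array([-360.6, -301.3,  -18.7])}
```

View pics/w1.png

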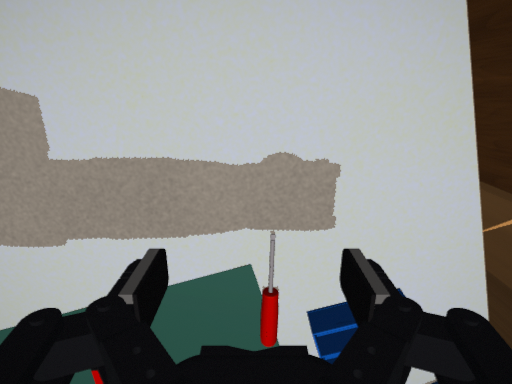

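>>> carry_out(
  rows=[
    {"tx": -50, "ty": -30, "tz": -2, "rx": 0, "ry": 0, "rz": 0},
    {"tx": -50, "ty": -30, "tz": -2, "rx": 0, "ry": 0, "rz": 0},
    {"tx": -50, "ty": -30, "tz": -2, "rx": 0, "ry": 0, "rz": 0},
    {"tx": -50, "ty": -30, "tz": -2, "rx": 0, "ry": 0, "rz": 0},
    {"tx": -50, "ty": -30, "tz": -2, "rx": 0, "ry": 0, "rz": 0},
    {"tx": -50, "ty": -30, "tz": -2, "rx": 0, "ry": 0, "rz": 0},
    {"tx": -50, "ty": -30, "tz": -2, "rx": 0, "ry": 0, "rz": 0},
    {"tx": -50, "ty": -30, "tz": -2, "rx": 0, "ry": 0, "rz": -8.8},
  ],
)

```text
time_s: 2.45
position: [0.4593, 0.1315, 0.2476]
tool_rot: [0.214, 3.134, 0.001]
ft_force: [0.6, 0.3, -0.2]
grip_width: 0.0855
finger_force: 0.0
```

```bash
python3 - <<'E'
from h import *
d,W=cam('wrist');cv2.imwrite('pics/w2.png',d['image'])
go(.46,-.10,.25,84)
for t,z in dict(cartridge=.008,cartridge_contacts=.025,spare_blue=.008,spare_white=.008).items():
    for q in r.tip_of('wrist',t)[:3]:
        v,u=q['at'][0]*384,q['at'][1]*512
        print(t,round(q['conf'],2),round(u),round(v),px2w(d,W,u,v,z).round(4))
E
```

```text
{'pos': array([0.4639, 0.1264, 0.2476]), 'ydeg': np.float64(82.16), 'shift_before_turn': array([ -27.1, -224.8,   -1.5]), 'turn': array([-0.19,  0.31, -1.84]), 'shift_after_turn': array([ -19.8, -225.6,   -2.4])}
cartridge 0.95 279 108 [0.4047 0.1693 0.008 ]
cartridge 0.85 272 206 [0.5307 0.1457 0.008 ]
cartridge 0.73 194 235 [0.5589 0.0331 0.008 ]
cartridge_contacts 0.8 275 132 [0.4305 0.1604 0.025 ]
cartridge_contacts 0.78 270 229 [0.5562 0.1399 0.025 ]
cartridge_contacts 0.69 173 246 [0.5634 0.0068 0.025 ]
spare_blue 0.83 312 207 [0.5401 0.1992 0.008 ]
spare_white 0.85 359 210 [0.553  0.2623 0.008 ]
```

View pics/w2.png

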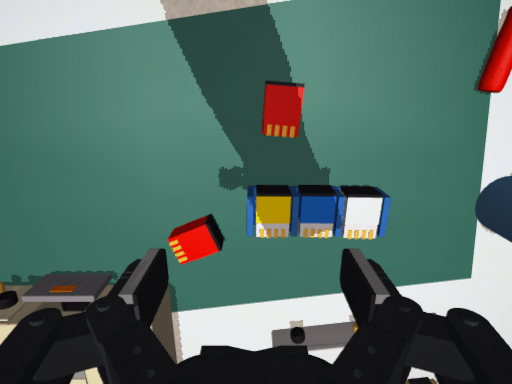

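Yellow lies in the rack's right-hand channel (272,206), contacts down in the image (+x). The reds at (284,108) and (196,238) are decoys. Rack yaw is about -11°. Next is a look at the tray front.

>>> carry_out(
  rows=[
    {"tx": -23, "ty": -55, "tz": -4, "rx": 0, "ry": 0, "rz": 0},
    {"tx": -23, "ty": -55, "tz": -4, "rx": 0, "ry": 0, "rz": 0},
    {"tx": -23, "ty": -55, "tz": -4, "rx": 0, "ry": 0, "rz": 0},
    {"tx": -23, "ty": -55, "tz": -4, "rx": 0, "ry": 0, "rz": 0},
    {"tx": -8, "ty": -50, "tz": -4, "rx": 0, "ry": 0, "rz": 0},
    {"tx": 0, "ty": 0, "tz": 0, "rx": 0, "ry": 0, "rz": 0},
  ],
)

```text
time_s: 3.45
position: [0.5194, -0.1496, 0.2673]
tool_rot: [0.225, 3.133, -0.0]
ft_force: [0.2, 1.3, -0.1]
grip_width: 0.0856
finger_force: 0.0
```

```bash
python3 - <<'E'
from h import *
d,W=cam('wrist');cv2.imwrite('pics/w3.png',d['image'])
go(.53,-.14,.27,84)
for t,z in dict(generator=0,tray_front=.034).items():
    for q in r.tip_of('wrist',t)[:3]:
        v,u=q['at'][0]*384,q['at'][1]*512
        print(t,round(q['conf'],2),round(u),round(v),px2w(d,W,u,v,z).round(4))
E
```

```text
{'pos': array([ 0.5192, -0.1479,  0.2672]), 'ydeg': np.float64(81.91), 'shift_before_turn': array([-9.5,  9.3, -2.8]), 'turn': array([ 0.04, -0.03, -2.09]), 'shift_after_turn': array([-9.9,  9. , -2.8])}
generator 0.92 261 285 [ 0.7328 -0.1706  0.    ]
tray_front 0.76 265 213 [ 0.5975 -0.1466  0.034 ]
tray_front 0.42 261 288 [ 0.7147 -0.1687  0.034 ]
```

View pics/w3.png

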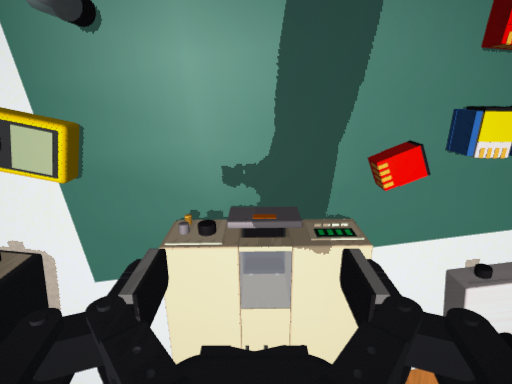

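The grey tray front is centred at (265,213); its outer top edge runs from (230,208) to (301,208). The generator's front top edge is around row 245.

```bash
python3 - <<'E'
from h import *
d,W=cam('wrist')
im=d['image'];cv2.imwrite('pics/w3c.png',cv2.resize(im[190:265,150:390],None,fx=3.3,fy=3.3,interpolation=cv2.INTER_CUBIC))
for a,b,z in [((229.5,207.5),(301,207.5),.06),((166,247),(373,245),.088)]:
    p,q=px2w(d,W,*a,z),px2w(d,W,*b,z);v=q-p
    print(p.round(4),q.round(4),np.linalg.norm(v).round(4),np.degrees(np.arctan2(v[1],v[0])).round(2),((p+q)/2).round(4))
E
```

```text
[ 0.5725 -0.1848  0.06  ] [ 0.5849 -0.097   0.06  ] 0.0887 81.98 [ 0.5787 -0.1409  0.06  ]
[ 0.6012 -0.2642  0.088 ] [ 0.633  -0.0196  0.088 ] 0.2467 82.59 [ 0.6171 -0.1419  0.088 ]
```

View pics/w3c.png

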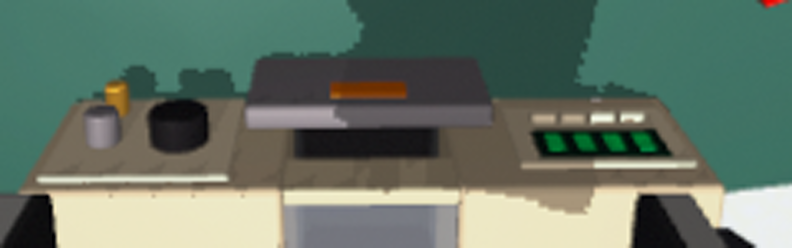

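The crop shows the face (dark grey, crop rows 57–105) and the top of the plate (105–127). The outer top edge is therefore at about image row 221.8, columns 225–299.

```bash
python3 - <<'E'
from h import *
d,W=cam('wrist')
for a,b,z in [((224.8,221.8),(299,221.8),.06),((229.7,207.3),(297,207.3),.008),((156.7,247.6),(368.8,246.4),.088)]:
    p,q=px2w(d,W,*a,z),px2w(d,W,*b,z);v=q-p
    print(p.round(4),q.round(4),np.linalg.norm(v).round(4),np.degrees(np.arctan2(v[1],v[0])).round(2),((p+q)/2).round(4))
go(.53,-.145,.035,81.8)
E
```

```text
[ 0.5909 -0.1936  0.06  ] [ 0.6039 -0.101   0.06  ] 0.0935 82.02 [ 0.5974 -0.1473  0.06  ]
[ 0.5922 -0.1915  0.008 ] [ 0.6055 -0.0966  0.008 ] 0.0959 82.02 [ 0.5989 -0.144   0.008 ]
[ 0.6006 -0.2752  0.088 ] [ 0.6342 -0.0243  0.088 ] 0.2531 82.38 [ 0.6174 -0.1497  0.088 ]
{'pos': array([ 0.5194, -0.1462,  0.2674]), 'ydeg': np.float64(82.13), 'shift_before_turn': array([-10.4,   2.6, 232.4]), 'turn': array([ 0.02, -0.01,  0.33]), 'shift_after_turn': array([-10.3,   2.7, 232.4])}
```

>>> carry_out(
  hand=255,
  rows=[
    {"tx": 0, "ty": 11, "tz": 50, "rx": 0, "ry": 0, "rz": 0},
    {"tx": 0, "ty": 0, "tz": 60, "rx": 0, "ry": 0, "rz": 0},
    {"tx": 0, "ty": 0, "tz": 60, "rx": 0, "ry": 0, "rz": 0},
    {"tx": 0, "ty": 0, "tz": 50, "rx": 0, "ry": 0, "rz": 0},
    {"tx": -20, "ty": 0, "tz": 15, "rx": 0, "ry": 0, "rz": 0},
    {"tx": -20, "ty": 0, "tz": 0, "rx": 0, "ry": 0, "rz": 0},
    {"tx": -10, "ty": 0, "tz": 0, "rx": 0, "ry": 0, "rz": 0},
    {"tx": 0, "ty": 0, "tz": 0, "rx": 0, "ry": 0, "rz": 0},
  ],
)

```text
time_s: 4.7
position: [0.5712, -0.1435, 0.0327]
tool_rot: [0.217, 3.133, -0.0]
ft_force: [-0.3, 0.5, -0.1]
grip_width: 0.0002
finger_force: 0.0
```

>>> carry_out(
  rows=[
    {"tx": -4, "ty": 0, "tz": 0, "rx": 0, "ry": 0, "rz": 0},
    {"tx": -4, "ty": 0, "tz": 0, "rx": 0, "ry": 0, "rz": 0},
    {"tx": -3, "ty": 0, "tz": 0, "rx": 0, "ry": 0, "rz": 0},
    {"tx": -3, "ty": 0, "tz": 0, "rx": 0, "ry": 0, "rz": 0},
    {"tx": -3, "ty": 0, "tz": 0, "rx": 0, "ry": 0, "rz": 0},
    {"tx": 0, "ty": 0, "tz": 0, "rx": 0, "ry": 0, "rz": 0},
  ],
)

```text
time_s: 5.45
position: [0.5864, -0.1467, 0.0321]
tool_rot: [-0.22, -3.132, -0.0]
ft_force: [-4.2, -0.4, 3.4]
grip_width: -0.0
finger_force: 1.8
```

>>> carry_out(
  rows=[
    {"tx": -3, "ty": 0, "tz": 0, "rx": 0, "ry": 0, "rz": 0},
    {"tx": -3, "ty": 0, "tz": 0, "rx": 0, "ry": 0, "rz": 0},
    {"tx": -2, "ty": 0, "tz": 0, "rx": 0, "ry": 0, "rz": 0},
    {"tx": -2, "ty": 0, "tz": 0, "rx": 0, "ry": 0, "rz": 0},
    {"tx": 0, "ty": 0, "tz": 0, "rx": 0, "ry": 0, "rz": 0},
  ],
)

```text
time_s: 6.08
position: [0.5944, -0.1477, 0.0321]
tool_rot: [-0.22, -3.128, -0.001]
ft_force: [-10.5, 1.5, 7.3]
grip_width: 0.0
finger_force: 5.6
```

>>> carry_out(
  rows=[
    {"tx": 50, "ty": 0, "tz": 0, "rx": 0, "ry": 0, "rz": 0},
    {"tx": 60, "ty": 0, "tz": 0, "rx": 0, "ry": 0, "rz": 0},
    {"tx": 50, "ty": 0, "tz": -20, "rx": 0, "ry": 0, "rz": 0},
    {"tx": 0, "ty": 0, "tz": -60, "rx": 0, "ry": 0, "rz": 0},
    {"tx": 0, "ty": 20, "tz": -60, "rx": 0, "ry": 0, "rz": 0},
    {"tx": 0, "ty": 50, "tz": -30, "rx": 0, "ry": 0, "rz": 0},
    {"tx": 0, "ty": 40, "tz": 0, "rx": 0, "ry": 0, "rz": 0},
    {"tx": 0, "ty": 0, "tz": 0, "rx": 0, "ry": 0, "rz": 0},
  ],
  hand=0,
)

```text
time_s: 7.08
position: [0.4563, -0.015, 0.2028]
tool_rot: [0.213, 3.129, 0.001]
ft_force: [0.3, 0.4, 0.1]
grip_width: 0.0854
finger_force: 0.0
```

```bash
python3 - <<'E'
from h import *
d,W=cam('wrist');cv2.imwrite('pics/w4.png',d['image'])
for t,z in dict(tray_front=.034,tray_seat=.016,cartridge=.008,generator=0).items():
    for q in r.tip_of('wrist',t)[:3]:
        v,u=q['at'][0]*384,q['at'][1]*512
        print(t,round(q['conf'],2),round(u),round(v),px2w(d,W,u,v,z).round(4))
print('cart'); go(.531,.146,.15,169)
E
```

```text
tray_front 0.69 154 227 [ 0.5075 -0.1359  0.034 ]
tray_seat 0.75 167 254 [ 0.5535 -0.1368  0.016 ]
cartridge 0.94 415 94 [0.4051 0.1643 0.008 ]
cartridge 0.78 306 237 [0.5583 0.0357 0.008 ]
cartridge 0.56 396 206 [0.5309 0.1462 0.008 ]
generator 0.58 174 359 [ 0.7358 -0.1727  0.    ]
cart
{'pos': array([ 0.4542, -0.018 ,  0.2013]), 'ydeg': np.float64(81.88), 'shift_before_turn': array([-52.9, 173.2,  51.2]), 'turn': array([ 0.000e+00, -2.000e-02, -8.712e+01]), 'shift_after_turn': array([-175.6,  -44.1,   51.3])}
```

View pics/w4.png

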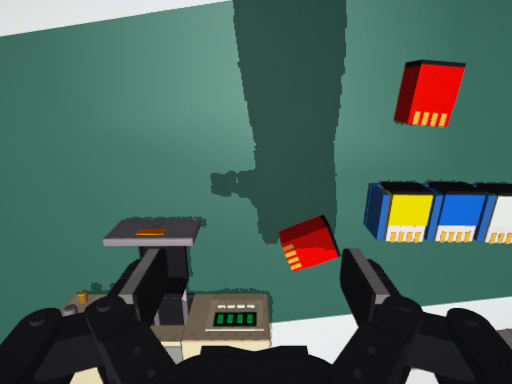

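The tray is out: its front is at (154,227) → (0.508,-0.136), and the seat is at (167,254). Yellow is still at (405,212) in the rack.

```bash
python3 -c "
from h import *
s=r.read_state();print(np.degrees(s['joints']).round(1))"
```

```text
[-2.3  9.6 -9.6 70.8 -0.   5.9]
```

>>> carry_out(
  rows=[
    {"tx": -18, "ty": 58, "tz": 0, "rx": 0, "ry": 0, "rz": 0},
    {"tx": -18, "ty": 58, "tz": 0, "rx": 0, "ry": 0, "rz": 0},
    {"tx": -17, "ty": 57, "tz": 0, "rx": 0, "ry": 0, "rz": 0},
    {"tx": 0, "ty": 0, "tz": 0, "rx": 0, "ry": 0, "rz": 0},
  ],
)

```text
time_s: 7.82
position: [0.5323, 0.1492, 0.2003]
tool_rot: [-0.215, -3.134, -0.001]
ft_force: [-1.2, -0.2, -0.9]
grip_width: 0.0855
finger_force: 0.0
```

>>> carry_out(
  rows=[
    {"tx": 0, "ty": 0, "tz": 0, "rx": 0, "ry": 0, "rz": -10.7},
    {"tx": 0, "ty": 0, "tz": 0, "rx": 0, "ry": 0, "rz": -10.7},
    {"tx": 0, "ty": 0, "tz": 0, "rx": 0, "ry": 0, "rz": -10.7},
    {"tx": 0, "ty": 0, "tz": 0, "rx": 0, "ry": 0, "rz": -10.7},
    {"tx": 0, "ty": 0, "tz": 0, "rx": 0, "ry": 0, "rz": -10.7},
    {"tx": 0, "ty": 0, "tz": 0, "rx": 0, "ry": 0, "rz": -10.7},
    {"tx": 0, "ty": 0, "tz": 0, "rx": 0, "ry": 0, "rz": -10.7},
    {"tx": 0, "ty": 0, "tz": 0, "rx": 0, "ry": 0, "rz": -10.7},
  ],
)

```text
time_s: 8.82
position: [0.5306, 0.1447, 0.2013]
tool_rot: [1.971, -2.445, -0.0]
ft_force: [-0.1, -0.2, 0.3]
grip_width: 0.0855
finger_force: 0.0
```

>>> carry_out(
  rows=[
    {"tx": 0, "ty": 0, "tz": 20, "rx": 0, "ry": 0, "rz": -1.5},
    {"tx": 0, "ty": 0, "tz": 0, "rx": 0, "ry": 0, "rz": 0},
  ],
)

```text
time_s: 9.07
position: [0.5294, 0.1447, 0.18]
tool_rot: [1.994, -2.423, -0.002]
ft_force: [0.4, -0.1, -0.2]
grip_width: 0.0854
finger_force: 0.0
```

```bash
python3 - <<'E'
from h import *
d,W=cam('wrist');cv2.imwrite('pics/w5.png',d['image'])
for t,z in dict(cartridge=.008,cartridge_contacts=.025).items():
    for q in r.tip_of('wrist',t)[:3]:
        v,u=q['at'][0]*384,q['at'][1]*512
        print(t,round(q['conf'],2),round(u),round(v),px2w(d,W,u,v,z).round(4))
go(.531,.146,.012,169)
E
```

```text
cartridge 0.91 201 73 [0.5608 0.0397 0.008 ]
cartridge 0.72 254 171 [0.5294 0.1451 0.008 ]
cartridge 0.63 369 174 [0.4091 0.1721 0.008 ]
cartridge_contacts 0.73 180 43 [0.5705 0.0127 0.025 ]
cartridge_contacts 0.62 343 173 [0.4401 0.161  0.025 ]
cartridge_contacts 0.57 222 176 [0.5617 0.1399 0.025 ]
{'pos': array([0.531 , 0.1459, 0.1821]), 'ydeg': np.float64(168.97), 'shift_before_turn': array([-0.000e+00,  1.000e-01,  1.701e+02]), 'turn': array([-0.02,  0.  , -0.03]), 'shift_after_turn': array([-1.000e-01,  0.000e+00,  1.701e+02])}
```

View pics/w5.png

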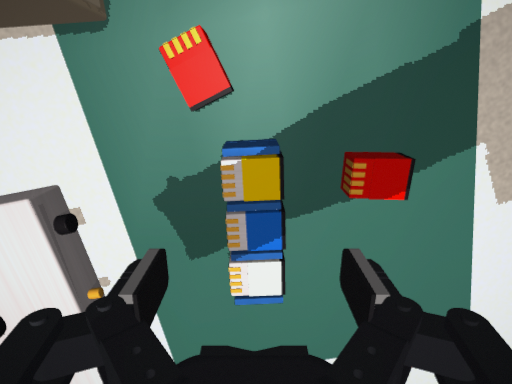

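The yellow cartridge at (252,178) sits between the fingers and is well aligned, so I go down and grip it.

>>> carry_out(
  rows=[
    {"tx": 0, "ty": 0, "tz": 60, "rx": 0, "ry": 0, "rz": 0},
    {"tx": 0, "ty": 0, "tz": 60, "rx": 0, "ry": 0, "rz": 0},
    {"tx": 0, "ty": 0, "tz": 30, "rx": 0, "ry": 0, "rz": 0},
    {"tx": 0, "ty": 0, "tz": 20, "rx": 0, "ry": 0, "rz": 0},
    {"tx": 0, "ty": 0, "tz": 8, "rx": 0, "ry": 0, "rz": 0},
    {"tx": 0, "ty": 0, "tz": 0, "rx": 0, "ry": 0, "rz": 0},
  ],
)

```text
time_s: 9.98
position: [0.5311, 0.1467, 0.0039]
tool_rot: [-1.999, 2.423, -0.0]
ft_force: [0.4, 0.1, -0.2]
grip_width: 0.0856
finger_force: 0.0
```

>>> carry_out(
  hand=255,
  rows=[
    {"tx": 0, "ty": 0, "tz": 0, "rx": 0, "ry": 0, "rz": 0},
    {"tx": 0, "ty": 0, "tz": 0, "rx": 0, "ry": 0, "rz": 0},
    {"tx": 0, "ty": 0, "tz": 0, "rx": 0, "ry": 0, "rz": 0},
    {"tx": 0, "ty": 0, "tz": 0, "rx": 0, "ry": 0, "rz": 0},
    {"tx": 0, "ty": 0, "tz": 0, "rx": 0, "ry": 0, "rz": 0},
  ],
)

```text
time_s: 10.6
position: [0.5321, 0.1472, 0.0053]
tool_rot: [-1.998, 2.421, -0.002]
ft_force: [-1.2, 0.1, 6.6]
grip_width: 0.0593
finger_force: 65.1
```

>>> carry_out(
  rows=[
    {"tx": 0, "ty": 0, "tz": -15, "rx": 0, "ry": 0, "rz": 0},
    {"tx": 0, "ty": 0, "tz": -25, "rx": 0, "ry": 0, "rz": 0},
    {"tx": 0, "ty": 0, "tz": -30, "rx": 0, "ry": 0, "rz": 0},
    {"tx": 35, "ty": 16, "tz": 0, "rx": 0, "ry": 0, "rz": 0},
    {"tx": 36, "ty": 17, "tz": 0, "rx": 0, "ry": 0, "rz": 0},
    {"tx": 36, "ty": 17, "tz": 0, "rx": 0, "ry": 0, "rz": 0},
    {"tx": 35, "ty": 16, "tz": 0, "rx": 0, "ry": 0, "rz": -3},
    {"tx": 0, "ty": 0, "tz": 0, "rx": 0, "ry": 0, "rz": 0},
  ],
)

```text
time_s: 11.6
position: [0.4368, 0.0183, 0.074]
tool_rot: [2.058, -2.372, -0.002]
ft_force: [-0.1, 0.9, -0.5]
grip_width: 0.0597
finger_force: 64.5
```

>>> carry_out(
  rows=[
    {"tx": 0, "ty": 0, "tz": 30, "rx": 0, "ry": 0, "rz": 0},
    {"tx": 0, "ty": 0, "tz": 25, "rx": 0, "ry": 0, "rz": 0},
    {"tx": 0, "ty": 0, "tz": 12, "rx": 0, "ry": 0, "rz": 0},
    {"tx": 0, "ty": 0, "tz": 6, "rx": 0, "ry": 0, "rz": 0},
    {"tx": 0, "ty": 0, "tz": 0, "rx": 0, "ry": 0, "rz": 0},
  ],
)

```text
time_s: 12.22
position: [0.4394, 0.0201, 0.0008]
tool_rot: [-2.063, 2.369, -0.0]
ft_force: [0.2, 0.4, -1.7]
grip_width: 0.059
finger_force: 64.6
```

>>> carry_out(
  rows=[
    {"tx": 0, "ty": 0, "tz": 2, "rx": 0, "ry": 0, "rz": 0},
    {"tx": 0, "ty": 0, "tz": 1, "rx": 0, "ry": 0, "rz": 0},
    {"tx": 0, "ty": 0, "tz": 0, "rx": 0, "ry": 0, "rz": 0},
  ],
)

```text
time_s: 12.6
position: [0.4392, 0.0199, -0.0022]
tool_rot: [-2.062, 2.37, -0.0]
ft_force: [0.1, -0.0, -1.7]
grip_width: 0.0592
finger_force: 64.6
```

>>> carry_out(
  rows=[
    {"tx": 0, "ty": 0, "tz": 1, "rx": 0, "ry": 0, "rz": 0},
    {"tx": 0, "ty": 0, "tz": 1, "rx": 0, "ry": 0, "rz": 0},
    {"tx": 0, "ty": 0, "tz": 0, "rx": 0, "ry": 0, "rz": 0},
  ],
)

```text
time_s: 12.98
position: [0.4393, 0.0199, -0.0028]
tool_rot: [-2.062, 2.369, -0.001]
ft_force: [-4.5, -0.0, 14.7]
grip_width: 0.0597
finger_force: 66.2
```

Now it is resting on the bench. I open the fingers, rise, and turn back by 90° to grip it across its width.

>>> carry_out(
  hand=0,
  rows=[
    {"tx": 0, "ty": 0, "tz": -1, "rx": 0, "ry": 0, "rz": 0},
    {"tx": 0, "ty": 0, "tz": 0, "rx": 0, "ry": 0, "rz": 0},
    {"tx": 0, "ty": 0, "tz": 0, "rx": 0, "ry": 0, "rz": 0},
    {"tx": 0, "ty": 0, "tz": 0, "rx": 0, "ry": 0, "rz": 0},
    {"tx": 0, "ty": 0, "tz": -15, "rx": 0, "ry": 0, "rz": 0},
    {"tx": 0, "ty": 0, "tz": -45, "rx": 0, "ry": 0, "rz": 0},
    {"tx": 0, "ty": 0, "tz": -60, "rx": 0, "ry": 0, "rz": 0},
    {"tx": 0, "ty": 0, "tz": -30, "rx": 0, "ry": 0, "rz": 10.7},
  ],
)

```text
time_s: 13.98
position: [0.4405, 0.0199, 0.1496]
tool_rot: [-1.824, 2.553, -0.004]
ft_force: [1.0, 0.4, -0.3]
grip_width: 0.0853
finger_force: 0.0
```

>>> carry_out(
  rows=[
    {"tx": 0, "ty": 0, "tz": 0, "rx": 0, "ry": 0, "rz": 10.7},
    {"tx": 0, "ty": 0, "tz": 0, "rx": 0, "ry": 0, "rz": 10.7},
    {"tx": 0, "ty": 0, "tz": 0, "rx": 0, "ry": 0, "rz": 10.7},
    {"tx": 0, "ty": 0, "tz": 0, "rx": 0, "ry": 0, "rz": 10.7},
    {"tx": 0, "ty": 0, "tz": 0, "rx": 0, "ry": 0, "rz": 10.7},
    {"tx": 0, "ty": 0, "tz": 0, "rx": 0, "ry": 0, "rz": 10.7},
    {"tx": 0, "ty": 0, "tz": 0, "rx": 0, "ry": 0, "rz": 10.7},
    {"tx": 0, "ty": 0, "tz": 0, "rx": 0, "ry": 0, "rz": 4.4},
  ],
)

```text
time_s: 14.98
position: [0.4389, 0.0198, 0.1464]
tool_rot: [-0.222, -3.133, 0.0]
ft_force: [-0.4, 0.5, -0.9]
grip_width: 0.0856
finger_force: 0.0
```

>>> carry_out(
  rows=[
    {"tx": 0, "ty": 0, "tz": 0, "rx": 0, "ry": 0, "rz": 0},
  ],
)

```text
time_s: 15.1
position: [0.4389, 0.0199, 0.1464]
tool_rot: [-0.216, -3.134, 0.0]
ft_force: [-0.0, 0.0, 0.7]
grip_width: 0.0859
finger_force: 0.0
```

```bash
python3 - <<'E'
from h import *
d,W=cam('wrist');cv2.imwrite('pics/w6.png',d['image'])
for t,z in dict(cartridge=.0,cartridge_contacts=.017,tray_seat=.016,tray_front=.034).items():
    for q in r.tip_of('wrist',t)[:3]:
        v,u=q['at'][0]*384,q['at'][1]*512
        print(t,round(q['conf'],2),round(u),round(v),px2w(d,W,u,v,z).round(4))
# yellow top-face edges
hsv=cv2.cvtColor(d['image'],cv2.COLOR_BGR2HSV);m=cv2.inRange(hsv,(20,150,90),(33,255,255));m[260:]=0
n,l,st,c=cv2.connectedComponentsWithStats(m)
for i in range(1,n):
    if st[i,4]>300:
        (cx,cy),wh,a=cv2.minAreaRect(np.argwhere(l==i)[:,::-1].astype(np.float32));print(st[i],(cx,cy),wh,a,px2w(d,W,cx,cy,.034).round(4))
go(.4393,.0199,.0,82)
E
```

```text
cartridge 0.77 255 178 [0.4412 0.0202 0.    ]
cartridge 0.74 283 281 [0.5638 0.0352 0.    ]
cartridge 0.57 407 120 [0.4054 0.1681 0.    ]
cartridge_contacts 0.96 260 299 [0.5716 0.0076 0.017 ]
cartridge_contacts 0.93 409 154 [0.4333 0.1625 0.017 ]
cartridge_contacts 0.82 254 212 [0.4704 0.015  0.017 ]
tray_front 0.85 108 276 [ 0.5101 -0.1349  0.034 ]
[ 227  157   49   42 1913] (251.34580993652344, 177.44876098632812) (39.845741271972656, 48.42576599121094) 88.40885925292969 [0.4308 0.0181 0.034 ]
{'pos': array([0.439 , 0.0199, 0.1466]), 'ydeg': np.float64(82.1), 'shift_before_turn': array([-3.000e-01,  1.000e-01,  1.466e+02]), 'turn': array([-0.  , -0.01,  0.1 ]), 'shift_after_turn': array([-3.000e-01,  1.000e-01,  1.466e+02])}
```

View pics/w6.png

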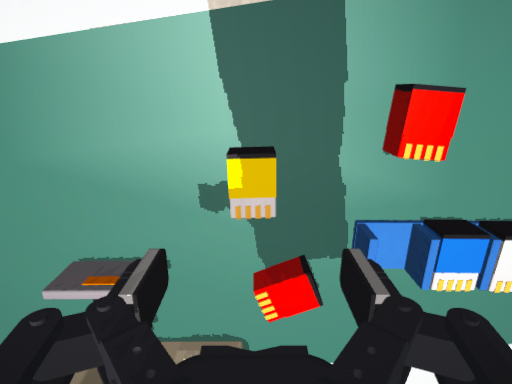

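The cartridge stands flat at (252,183), square to the gripper, and the tray front is at (90,278). I go down and grip it across the 42 mm.

>>> carry_out(
  rows=[
    {"tx": 0, "ty": 0, "tz": 60, "rx": 0, "ry": 0, "rz": 0},
    {"tx": 0, "ty": 0, "tz": 50, "rx": 0, "ry": 0, "rz": 0},
    {"tx": 0, "ty": 0, "tz": 25, "rx": 0, "ry": 0, "rz": 0},
    {"tx": 0, "ty": 0, "tz": 7, "rx": 0, "ry": 0, "rz": 0},
    {"tx": 0, "ty": 0, "tz": 0, "rx": 0, "ry": 0, "rz": 0},
  ],
)

```text
time_s: 15.98
position: [0.4394, 0.0199, 0.0049]
tool_rot: [0.217, 3.134, 0.0]
ft_force: [-0.3, 0.2, 0.6]
grip_width: 0.0853
finger_force: 0.0
```

>>> carry_out(
  hand=255,
  rows=[
    {"tx": 0, "ty": 0, "tz": 0, "rx": 0, "ry": 0, "rz": 0},
    {"tx": 0, "ty": 0, "tz": 0, "rx": 0, "ry": 0, "rz": 0},
    {"tx": 0, "ty": 0, "tz": 0, "rx": 0, "ry": 0, "rz": 0},
    {"tx": 0, "ty": 0, "tz": 0, "rx": 0, "ry": 0, "rz": 0},
    {"tx": 0, "ty": 0, "tz": 0, "rx": 0, "ry": 0, "rz": 0},
    {"tx": 0, "ty": 0, "tz": 0, "rx": 0, "ry": 0, "rz": 0},
  ],
)

```text
time_s: 16.73
position: [0.4402, 0.0198, 0.0058]
tool_rot: [0.217, 3.131, 0.0]
ft_force: [-0.5, -0.4, 6.4]
grip_width: 0.041
finger_force: 61.6
```

>>> carry_out(
  rows=[
    {"tx": 0, "ty": 0, "tz": -20, "rx": 0, "ry": 0, "rz": 0},
    {"tx": 0, "ty": 0, "tz": -45, "rx": 0, "ry": 0, "rz": 0},
    {"tx": 0, "ty": 0, "tz": -55, "rx": 0, "ry": 0, "rz": 0},
    {"tx": 0, "ty": 0, "tz": -55, "rx": 0, "ry": 0, "rz": 0},
    {"tx": 0, "ty": -30, "tz": -10, "rx": 0, "ry": 0, "rz": 0},
    {"tx": 0, "ty": 0, "tz": 0, "rx": 0, "ry": 0, "rz": 0},
    {"tx": 0, "ty": 0, "tz": 0, "rx": 0, "ry": 0, "rz": 0},
  ],
)

```text
time_s: 17.6
position: [0.4343, -0.0096, 0.189]
tool_rot: [-0.218, -3.133, -0.001]
ft_force: [-0.5, -0.6, -2.1]
grip_width: 0.0411
finger_force: 61.0
```

```bash
python3 - <<'E'
from h import *
d,W=cam('wrist')
for t,z in dict(tray_seat=.016,tray_front=.034).items():
    for q in r.tip_of('wrist',t)[:2]:
        v,u=q['at'][0]*384,q['at'][1]*512
        print(t,round(q['conf'],2),round(u),round(v),px2w(d,W,u,v,z).round(4))
u,v=w2px(d,W,(.51,-.135,.05));print(u,v)
x0,y0=int(max(0,u-90)),int(v-60);c=d['image'][y0:y0+150,x0:x0+200];print(x0,y0)
cv2.imwrite('pics/w7.png',cv2.resize(c,None,fx=4,fy=4,interpolation=cv2.INTER_CUBIC))
go(.5527,-.140,.10,82)
E
```

```text
tray_seat 0.78 160 277 [ 0.5518 -0.1419  0.016 ]
tray_front 0.74 153 249 [ 0.504  -0.1323  0.034 ]
147.34794486426034 261.58904086067935
57 201
{'pos': array([ 0.4343, -0.0094,  0.1886]), 'ydeg': np.float64(82.11), 'shift_before_turn': array([-135.4, -113.1,   88.4]), 'turn': array([-0.  , -0.12,  0.11]), 'shift_after_turn': array([-135.4, -112.9,   88.6])}
```

View pics/w7.png

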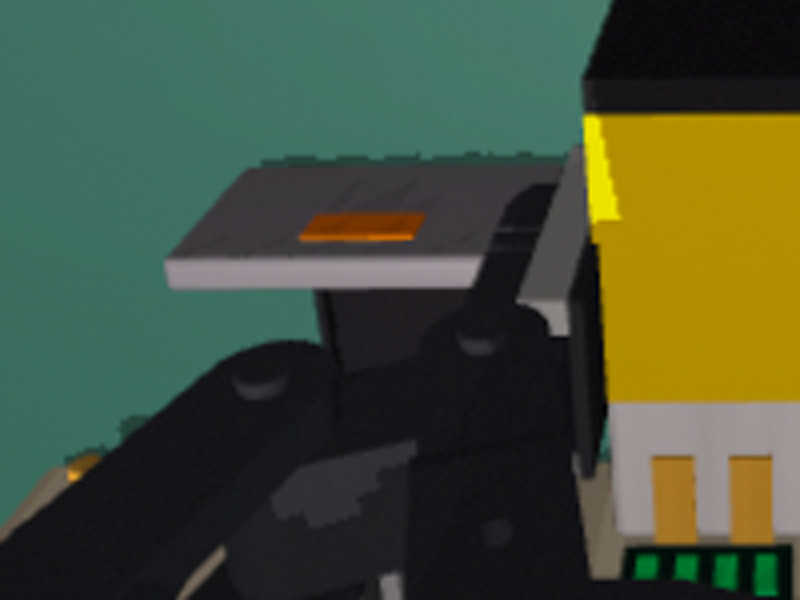

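The tray front's top-left corner is at crop (167,258), its bottom-left at (250,168), and the orange mark at (362,227).

```bash
python3 - <<'E'
from h import *
d,W=cam('wrist')
a=np.radians(-8);X=np.array([np.cos(a),np.sin(a),0]);Y=np.array([-X[1],X[0],0])
for u,v,z,off in[(98.75,265.7,.06,Y*.048),(119.5,243,.008,Y*.048)]:
    f=px2w(d,W,u,v,z)+off;print('face',f.round(4),'seat',(f+X*.044).round(4))
E
```

```text
face [ 0.5087 -0.1327  0.06  ] seat [ 0.5522 -0.1388  0.06  ]
face [ 0.5104 -0.1338  0.008 ] seat [ 0.554 -0.14   0.008]
```

>>> carry_out(
  rows=[
    {"tx": -34, "ty": -28, "tz": 0, "rx": 0, "ry": 0, "rz": 0},
    {"tx": -34, "ty": -28, "tz": 0, "rx": 0, "ry": 0, "rz": 0},
    {"tx": -34, "ty": -28, "tz": 20, "rx": 0, "ry": 0, "rz": 0},
    {"tx": -34, "ty": -28.5, "tz": 40, "rx": 0, "ry": 0, "rz": 0},
    {"tx": 0, "ty": 0, "tz": 28, "rx": 0, "ry": 0, "rz": 0},
    {"tx": 0, "ty": 0, "tz": 0, "rx": 0, "ry": 0, "rz": 0},
    {"tx": 0, "ty": 0, "tz": 0, "rx": 0, "ry": 0, "rz": 0},
  ],
)

```text
time_s: 18.68
position: [0.5544, -0.1396, 0.1023]
tool_rot: [0.216, 3.134, 0.0]
ft_force: [0.8, 0.5, -1.3]
grip_width: 0.0408
finger_force: 61.1
```

```bash
python3 -c "
from h import *
go(.553,-.1395,.023,82)"
```

```text
{'pos': array([ 0.5544, -0.1396,  0.1023]), 'ydeg': np.float64(82.11), 'shift_before_turn': array([ 1.5, -0.1, 79.3]), 'turn': array([0.  , 0.03, 0.11]), 'shift_after_turn': array([ 1.4, -0.1, 79.3])}
```

>>> carry_out(
  rows=[
    {"tx": 1, "ty": 0, "tz": 20, "rx": 0, "ry": 0, "rz": 0},
    {"tx": 0, "ty": 0, "tz": 25, "rx": 0, "ry": 0, "rz": 0},
    {"tx": 0, "ty": 0, "tz": 15, "rx": 0, "ry": 0, "rz": 0},
    {"tx": 0, "ty": 0, "tz": 10, "rx": 0, "ry": 0, "rz": 0},
    {"tx": 0, "ty": 0, "tz": 5, "rx": 0, "ry": 0, "rz": 0},
    {"tx": 0, "ty": 0, "tz": 0, "rx": 0, "ry": 0, "rz": 0},
  ],
)

```text
time_s: 19.42
position: [0.5533, -0.1399, 0.0268]
tool_rot: [0.217, 3.134, -0.0]
ft_force: [-0.5, -0.1, -1.5]
grip_width: 0.041
finger_force: 61.1
```

No contact yet, so I lower the last few millimetres gently.

>>> carry_out(
  rows=[
    {"tx": 0, "ty": 0, "tz": 2, "rx": 0, "ry": 0, "rz": 0},
    {"tx": 0, "ty": 0, "tz": 1.5, "rx": 0, "ry": 0, "rz": 0},
    {"tx": 0, "ty": 0, "tz": 1, "rx": 0, "ry": 0, "rz": 0},
    {"tx": 0, "ty": 0, "tz": 0, "rx": 0, "ry": 0, "rz": 0},
  ],
)

```text
time_s: 19.92
position: [0.553, -0.1399, 0.0221]
tool_rot: [-0.217, -3.134, -0.0]
ft_force: [-0.5, 0.2, -1.0]
grip_width: 0.0408
finger_force: 61.1
```

>>> carry_out(
  rows=[
    {"tx": 0, "ty": 0, "tz": 1, "rx": 0, "ry": 0, "rz": 0},
    {"tx": 0, "ty": 0, "tz": 0.5, "rx": 0, "ry": 0, "rz": 0},
    {"tx": 0, "ty": 0, "tz": 0, "rx": 0, "ry": 0, "rz": 0},
  ],
)

```text
time_s: 20.3
position: [0.5536, -0.14, 0.0218]
tool_rot: [0.217, 3.133, -0.0]
ft_force: [-1.5, 1.0, 5.1]
grip_width: 0.0412
finger_force: 62.1
```

>>> carry_out(
  hand=0,
  rows=[
    {"tx": 0, "ty": 0, "tz": -0.5, "rx": 0, "ry": 0, "rz": 0},
    {"tx": 0, "ty": 0, "tz": 0, "rx": 0, "ry": 0, "rz": 0},
    {"tx": 0, "ty": 0, "tz": 0, "rx": 0, "ry": 0, "rz": 0},
    {"tx": 0, "ty": 0, "tz": 0, "rx": 0, "ry": 0, "rz": 0},
    {"tx": 0, "ty": 0, "tz": -20, "rx": 0, "ry": 0, "rz": 0},
    {"tx": 0, "ty": 0, "tz": -45, "rx": 0, "ry": 0, "rz": 0},
    {"tx": 0, "ty": 0, "tz": -60, "rx": 0, "ry": 0, "rz": 0},
    {"tx": 40, "ty": 0, "tz": -40, "rx": 0, "ry": 0, "rz": 0},
  ],
)

```text
time_s: 21.3
position: [0.5161, -0.135, 0.1889]
tool_rot: [0.216, 3.129, -0.002]
ft_force: [-0.4, -0.0, 0.1]
grip_width: 0.0852
finger_force: 0.0
```

>>> carry_out(
  rows=[
    {"tx": 35, "ty": 0, "tz": 0, "rx": 0, "ry": 0, "rz": 0},
    {"tx": 35, "ty": 0, "tz": 0, "rx": 0, "ry": 0, "rz": 0},
    {"tx": 0, "ty": 0, "tz": 0, "rx": 0, "ry": 0, "rz": 0},
  ],
)

```text
time_s: 21.68
position: [0.4417, -0.1243, 0.1863]
tool_rot: [-0.218, -3.133, -0.0]
ft_force: [0.2, -0.1, -0.4]
grip_width: 0.0854
finger_force: 0.0
```

```bash
python3 - <<'E'
from h import *
d,W=cam('wrist');im=d['image']
for t,z in dict(cartridge=.016,cartridge_contacts=.033,tray_seat=.016,tray_front=.034).items():
    for q in r.tip_of('wrist',t)[:2]:
        v,u=q['at'][0]*384,q['at'][1]*512
        print(t,round(q['conf'],2),round(u),round(v),px2w(d,W,u,v,z).round(4))
cv2.imwrite('pics/w8.png',cv2.resize(im[170:330,150:370],None,fx=3.6,fy=3.6,interpolation=cv2.INTER_CUBIC))
go(.47,-.128,.03,82)
E
```

```text
cartridge 0.73 255 262 [ 0.5525 -0.1388  0.016 ]
cartridge 0.61 397 244 [0.552  0.0264 0.016 ]
cartridge_contacts 0.95 382 263 [0.5635 0.0021 0.033 ]
cartridge_contacts 0.57 254 290 [ 0.5796 -0.1438  0.033 ]
tray_front 0.55 255 236 [ 0.5097 -0.1329  0.034 ]
{'pos': array([ 0.4451, -0.1249,  0.1861]), 'ydeg': np.float64(82.08), 'shift_before_turn': array([-24.9,   0.4, 156.1]), 'turn': array([-0.01,  0.04,  0.08]), 'shift_after_turn': array([-25. ,   0.4, 156.1])}
```

View pics/w8.png

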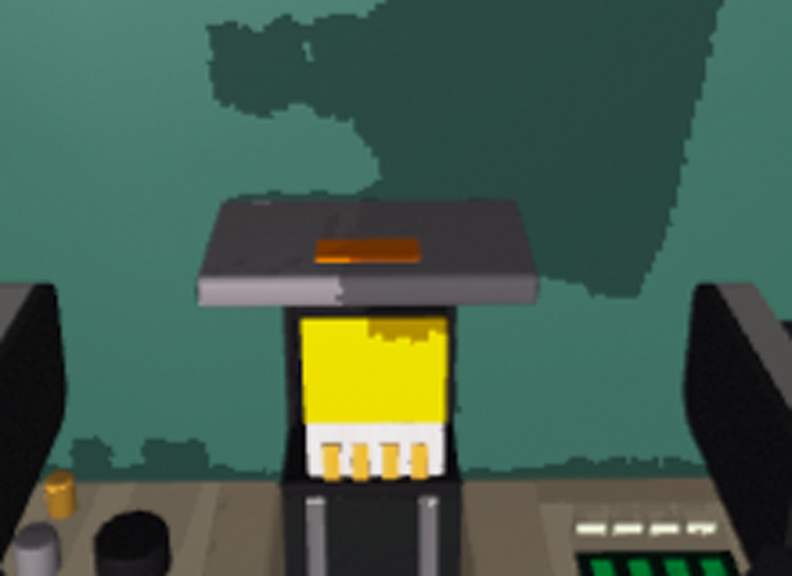

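The cartridge sits flat and centred in the tray pocket, contacts (crop 375,460) towards the generator. That makes 11 pictures viewed, one over the limit, so I will view no more and use numbers only from here. Now I shut the fingers and push the tray.

>>> carry_out(
  hand=255,
  rows=[
    {"tx": 0, "ty": 0, "tz": 50, "rx": 0, "ry": 0, "rz": 0},
    {"tx": 0, "ty": 0, "tz": 50, "rx": 0, "ry": 0, "rz": 0},
    {"tx": 0, "ty": 0, "tz": 40, "rx": 0, "ry": 0, "rz": 0},
    {"tx": 0, "ty": 0, "tz": 15, "rx": 0, "ry": 0, "rz": 0},
    {"tx": -20, "ty": 0, "tz": 0, "rx": 0, "ry": 0, "rz": 0},
    {"tx": -20, "ty": 0, "tz": 0, "rx": 0, "ry": 0, "rz": 0},
    {"tx": -6, "ty": 0, "tz": 0, "rx": 0, "ry": 0, "rz": 0},
    {"tx": -4, "ty": 0, "tz": 0, "rx": 0, "ry": 0, "rz": 0},
  ],
)

```text
time_s: 22.92
position: [0.4937, -0.1315, 0.0306]
tool_rot: [-0.217, -3.133, -0.0]
ft_force: [0.2, 0.1, 0.1]
grip_width: -0.0
finger_force: 0.0
```

>>> carry_out(
  rows=[
    {"tx": -5, "ty": 0, "tz": 0, "rx": 0, "ry": 0, "rz": 0},
    {"tx": -8, "ty": 0, "tz": 0, "rx": 0, "ry": 0, "rz": 0},
    {"tx": -10, "ty": 0, "tz": 0, "rx": 0, "ry": 0, "rz": 0},
    {"tx": -10, "ty": 0, "tz": 0, "rx": 0, "ry": 0, "rz": 0},
    {"tx": -10, "ty": 0, "tz": 0, "rx": 0, "ry": 0, "rz": 0},
    {"tx": -10, "ty": 0, "tz": 0, "rx": 0, "ry": 0, "rz": 0},
    {"tx": -10, "ty": 0, "tz": 0, "rx": 0, "ry": 0, "rz": 0},
    {"tx": -5, "ty": 0, "tz": 0, "rx": 0, "ry": 0, "rz": 0},
  ],
)

```text
time_s: 23.92
position: [0.5619, -0.1407, 0.0308]
tool_rot: [0.217, 3.134, 0.001]
ft_force: [-2.6, 3.6, 0.3]
grip_width: 0.0002
finger_force: 1.9
```

```bash
python3 -c "
from h import *
go(.5944,-.1477,.032,82)"
```

```text
{'pos': array([ 0.5619, -0.1407,  0.0308]), 'ydeg': np.float64(82.09), 'shift_before_turn': array([-33.2,  -2.5,  -1.2]), 'turn': array([0.04, 0.01, 0.09]), 'shift_after_turn': array([-33.2,  -2.4,  -1.2])}
```

>>> carry_out(
  rows=[
    {"tx": -8, "ty": 0, "tz": 0, "rx": 0, "ry": 0, "rz": 0},
    {"tx": -8, "ty": 0, "tz": 0, "rx": 0, "ry": 0, "rz": 0},
    {"tx": -6, "ty": 0, "tz": 0, "rx": 0, "ry": 0, "rz": 0},
    {"tx": -4, "ty": 0, "tz": 0, "rx": 0, "ry": 0, "rz": 0},
    {"tx": -3, "ty": 0, "tz": 0, "rx": 0, "ry": 0, "rz": 0},
    {"tx": -3, "ty": 0, "tz": 0, "rx": 0, "ry": 0, "rz": 0},
    {"tx": -2, "ty": 0, "tz": 0, "rx": 0, "ry": 0, "rz": 0},
    {"tx": 0, "ty": 0, "tz": 0, "rx": 0, "ry": 0, "rz": 0},
  ],
)

```text
time_s: 24.92
position: [0.5945, -0.145, 0.0309]
tool_rot: [-0.216, -3.133, -0.002]
ft_force: [-4.4, 3.7, 0.5]
grip_width: -0.0
finger_force: 2.2
```

Nearly there; I need to feel the stop (more than 6 N).

>>> carry_out(
  rows=[
    {"tx": -2, "ty": 0, "tz": 0, "rx": 0, "ry": 0, "rz": 0},
    {"tx": -1.5, "ty": 0, "tz": 0, "rx": 0, "ry": 0, "rz": 0},
    {"tx": 0, "ty": 0, "tz": 0, "rx": 0, "ry": 0, "rz": 0},
  ],
)

```text
time_s: 25.3
position: [0.5947, -0.145, 0.0309]
tool_rot: [-0.216, -3.127, -0.003]
ft_force: [-11.7, 4.8, 7.6]
grip_width: -0.0
finger_force: 6.4
```

At the stop: the position no longer advances and the force has risen. I back off and check.

>>> carry_out(
  rows=[
    {"tx": 20, "ty": 0, "tz": 0, "rx": 0, "ry": 0, "rz": 0},
    {"tx": 50, "ty": 0, "tz": 0, "rx": 0, "ry": 0, "rz": 0},
    {"tx": 60, "ty": 0, "tz": 0, "rx": 0, "ry": 0, "rz": 0},
    {"tx": 30, "ty": 0, "tz": -40, "rx": 0, "ry": 0, "rz": 0},
    {"tx": 0, "ty": 0, "tz": -60, "rx": 0, "ry": 0, "rz": 0},
    {"tx": 0, "ty": 0, "tz": -60, "rx": 0, "ry": 0, "rz": 0},
    {"tx": 0, "ty": 0, "tz": 0, "rx": 0, "ry": 0, "rz": 0},
    {"tx": 0, "ty": 0, "tz": 0, "rx": 0, "ry": 0, "rz": 0},
  ],
)

```text
time_s: 26.3
position: [0.4411, -0.1248, 0.192]
tool_rot: [0.218, 3.13, -0.002]
ft_force: [-0.5, 0.2, -0.8]
grip_width: 0.0002
finger_force: 0.0
```

>>> carry_out(
  rows=[
    {"tx": 0, "ty": 0, "tz": 0, "rx": 0, "ry": 0, "rz": 0},
    {"tx": 0, "ty": 0, "tz": 0, "rx": 0, "ry": 0, "rz": 0},
    {"tx": 0, "ty": 0, "tz": 0, "rx": 0, "ry": 0, "rz": 0},
    {"tx": 0, "ty": 0, "tz": 0, "rx": 0, "ry": 0, "rz": 0},
    {"tx": 0, "ty": 0, "tz": 0, "rx": 0, "ry": 0, "rz": 0},
    {"tx": 0, "ty": 0, "tz": 0, "rx": 0, "ry": 0, "rz": 0},
    {"tx": 0, "ty": 0, "tz": 0, "rx": 0, "ry": 0, "rz": 0},
    {"tx": 0, "ty": 0, "tz": 0, "rx": 0, "ry": 0, "rz": 0},
  ],
)

```text
time_s: 27.3
position: [0.4397, -0.1241, 0.1912]
tool_rot: [0.217, 3.134, -0.0]
ft_force: [0.3, 0.8, -0.5]
grip_width: -0.0
finger_force: 0.0
```

```bash
python3 - <<'E'
from h import *
for n in['top','side','wrist']:
    d,W=cam(n)
    for t,z in dict(tray_front=.034,cartridge=.016).items():
        for q in r.tip_of(n,t)[:3]:
            v,u=q['at'][0]*384,q['at'][1]*512
            print(n,t,round(q['conf'],2),round(u),round(v),px2w(d,W,u,v,z).round(4))
print(r.read_state()['position'],r.read_state()['ft_force'])
E
```

```text
top tray_front 0.72 366 256 [ 0.3195 -0.3087  0.034 ]
top tray_front 0.57 310 170 [ 0.5864 -0.1507  0.034 ]
top cartridge 0.87 206 230 [0.4055 0.1731 0.016 ]
top cartridge 0.86 252 180 [0.5613 0.0289 0.016 ]
top cartridge 0.61 307 152 [ 0.6497 -0.1473  0.016 ]
side tray_front 0.69 280 226 [ 0.5841 -0.1377  0.034 ]
side tray_front 0.56 298 229 [ 0.645 -0.157  0.034]
side cartridge 0.63 222 184 [0.3925 0.1606 0.016 ]
side cartridge 0.54 266 203 [0.5564 0.0185 0.016 ]
side cartridge 0.5 299 229 [ 0.6555 -0.1371  0.016 ]
wrist cartridge 0.63 395 240 [0.5474 0.027  0.016 ]
wrist cartridge 0.43 251 320 [ 0.6377 -0.1567  0.016 ]
[ 0.43968502 -0.12410469  0.19110878] [-1.30227535 -0.01217023  0.11975211]
```

The tray front reads as it did when latched at the start (0.586 against 0.598 m, where fully out would be 0.509), 2 s after release. The cartridge is seen inside at the expected place.

```bash
python3 -c "
from rig import r
print(r.hand_in())"
```

```text
the job is handed in; nothing more can be done
None
```

The yellow cartridge is in the tray with its contacts towards the generator, and the tray was still shut 2 s after I let go. The job is handed in with no verdict shown; I viewed 11 pictures, one over the limit of 10.

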